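# Tip a phone into the repair holder and clamp it

## Robot

A 7-joint arm with a two-finger parallel gripper is mounted at the origin on a cart in front of the work surface, level with it; the furniture and walls round the work are solid. World frame = base frame: x ahead of the robot, y to its left, z up, the work surface at z = 0. Lengths are in m, angles in degrees, forces in N, time in s.
With the tool pointing down it reaches from about 0.425 to 0.875 m from the base axis. Payload 4.7 kg.
Tool frame: the origin (TCP) lies at the very end of the fingers, on their centre line; the grasp point (between the pads) lies 19 mm behind it; z points along the fingers, y is the line along which they close (so a half turn about z gives the same grasp; the last joint's range is limited). The gripper opens to 87 mm and grips with 3 to 60 N. Pads are 19 mm wide; open, the fingers measure 117 mm over their backs; the gripper's body (75 mm by 190 mm) begins 51 mm behind the grasp point.
Start: joints at [-64.853, 18.392, -4.016, 83.108, 1.295, 78.541, -3.26], TCP at [0.268, 0.592, 0.223] pointing down, gripper open.
Joint ranges: [-163.93, 163.93], [-17.29, 119.83], [-79.2, 71.16], [3.27, 140.29], [-89.18, 269.18], [5.43, 117.66], [-154.24, 154.24]. Speed limits (degrees/s): [147.25, 147.25, 180, 180, 180, 180, 180].

## Interface

Orientations are given as [roll, pitch, yaw] about the fixed x, y, z axes, in that order (R = Rz(yaw) Ry(pitch) Rx(roll)).
In Python, from cell import get_obs, read_camera, sign_off, silhouettes gives the robot as it stands.
- The arm moves only by the tool play_rows, never from a script. Its argument "steps" is a list that holds one entry, the list of rows, each a list of 7 numbers: the shift along the tool's x, y, z in m, then the turn, a rotation vector about the tool's x, y, z in rad, then the finger opening in m, from 0 to 0.087. A call has 1 to 12 rows; each row shifts and turns the commanded pose from where the row before left it, along the tool's axes as they then stand; what a row does not reach is not made up. A row lasts 1/10 s, in which the tool goes at most 50 mm and 8.59 degrees, less where a joint would pass 70% of its speed; a pose out of reach is approached as far as the arm can. A call is refused whole if a number of a shift passes 0.05 or a number of a turn 0.15, either way. A call with a gripper value outside its range is refused whole. The fingers move at their own pace and stop on an object; "force" is the grip in N (left out, the last holds). Time passes only in rows, so rows that do not move let the fingers close. It gives the time, the measured TCP pose, the force, the opening and the grip force at its end, in the units of the state.
- get_obs(): the state, without advancing time (a new reading comes with each control period).
- read_camera(name): name is "scene" or "side" or "wrist"; returns a dict with "frame" (420x560x3 uint8, red, green, blue), "intrinsics" (3x3 intrinsics, pixels), "view" (4x4, takes a point from world to camera coordinates). Camera axes: x right, y up, looking along -z (the intrinsics and any distortion apply to the point x, -y, -z); pixel columns grow to the right and rows downward; lengths in m; the calibration is good to about 2 mm. The wrist camera is an equidistant fisheye: a pixel r from the principal point sees the ray r / f radians off the axis. A picture is of the moment at which its call begins. There is no depth.
- sign_off(): hands the job in; it is judged then, once.
Trained networks look in the newest picture that a camera, given by its name, has taken for a name from the list of things; names that differ only in an ending like _2 or _b are one class to them, and where a whole thing is asked for, a point or a joint stands for the part that bears it (a point fixed in the world has none). Each returns a list of dicts, best first, with "p" (0 to 1); they miss things now and then, are a little off and sometimes report something else, mostly with a low value. They report only what shows in the picture. A call takes as long as a camera call.
- silhouettes(camera, name): "pixels" (420x560 bool, what is visible of it) and "extent" ([left, top, right, bottom] in pixels, round what is visible of it).
The state is a dict: "time_s": time; "qpos": joint angles; "joint_velocities": joint speeds; "effort": joint torques, N m; "tool_pos": TCP position; "tool_rot": TCP orientation; "force": force on the tool from outside, world axes, zero at the start; "wrist_torque": the same for the moment, N m; "grip_width": finger opening in m; "grasp_force": force on a finger pad.
Only numpy, scipy, OpenCV 4.12 (cv2) and the standard library are available. Lean on these libraries where they do the work, as an engineer would, in place of code of your own. Each camera call takes 0.05 s, during which the arm holds its last target. There are 200 camera calls.

## Task

Load the phone that stands on its long edge in the front groove of the repair holder: push it near its top so that it tips over, away from the groove, and drops flat, screen down, onto the bed between the two jaws. Then push it with the fingertips back across the bed until its long edge is flush against the back rail, and push the sliding jaw in until the phone is snug between both jaws. Only push: do not lift or carry the phone, leave the things standing round the holder where they are, and finish with the hand clear.

Things in the scene. Friction and masses are not known exactly. Their poses are not given: they have to be found in the camera images.
- phone: Blue phone, dark camera bump on its back cover: 140 (x) x 68 (y) x 8 mm (z), 0.18 kg. Origin: middle of the screen face; z points out of the back cover. Starts standing freely on a long edge in the groove, y up, screen towards the bed, origin 44 mm and top edge 78 mm above the worktop. Leaned about 6 degrees it falls. Flat on the bed, z is up and its top face 23 mm above the worktop.
- holder: Phone repair holder, fixed to the worktop: grey anodised plate 10 mm thick, at x -63..61, y -167..107 mm in its own frame. Origin on the worktop; x from the front groove to the back rail, y from the sliding to the fixed jaw, z up. A phone that is home (long edge on the rail, end on the fixed jaw) has its origin at x 8, y 10, z 15 mm.
- groove (a point): Middle of the front groove's floor, 10 mm above the worktop (holder x -45.5, y -14 mm). Groove 11 mm wide, 5 mm deep, along the holder's y; its lips (205 mm long, tops at z 15 mm; outer lip 10 mm thick) keep the phone's foot in place as it tips. The inner lip is level with the bed. Axes as the holder's.
- bed (a point): Point on the top of the black rubber bed where the middle of a phone that is home lies: 15 mm above the worktop, holder x 8, y 10 mm. Bed and inner lip are level and span holder x -40..42 mm, the rubber y -57..79 mm. Axes as the holder's.
- rail (a point): Back rail: middle of its front face's top edge (holder x 42, y 10, z 27 mm); 150 mm long along the holder's y, 12 mm higher than the bed. The face looks to the holder's -x. Axes as the holder's.
- fixed_jaw (a point): Fixed jaw, a grey block with a black rubber face: middle of that face's top edge (holder x 7, y 80, z 27 mm). The face looks to the holder's -y; the block is 56 mm wide (along x) and its top is 35 mm above the worktop. Axes as the holder's.
- jaw (a joint): Sliding jaw, a dark steel block on a track along the holder's y: travel in m, 0 = fully open (its face at holder y -112 mm), growing towards the fixed jaw, 0.060 at most. It meets a phone that rests on the fixed jaw at 0.052. Starts at 0.002 to 0.014. About 2.5 N of friction; stays where it is left, no spring.
- jaw_back (a point): Middle of the sliding jaw's outer side, to be pushed towards the holder's +y: 24 mm behind the jaw's face, 24 mm above the worktop, at holder x 7 mm. The jaw is 56 mm wide (along x); this side is upright from 14 to 36 mm above the worktop, with a 34 mm wide rib 4 mm farther in up to 45 mm. In front of it lie the plate (z 10 mm) and its track (z 13 mm). Axes as the holder's.
- suction: Bystander: blue suction cup with a ring, 50 mm wide and high, stands beyond the fixed jaw's end. Origin: centre of its foot.
- tape: Bystander: green tape roll lying flat, 54 mm wide, 19 mm high, beyond the sliding jaw, behind its track. Origin: centre of its underside.
- loupe: Bystander: black eye loupe, 40 mm wide, 31 mm high, to the left behind the holder. Origin: centre of its foot.
- cutter: Bystander: red-handled cutting pliers lying flat, 56 x 113 x 14 mm, near the right edge of the worktop. Origin: its middle, on the worktop.

How it is judged (in metres and radians):
On the way:
1. the phone has tipped over and lies flat, screen down, on the bed between the jaws, the sliding jaw still open (angle between phone's own z axis and vertical below 0.08 rad and z of phone in the frame of holder below 0.021 m and x of phone in the frame of holder between -0.03 and 0.014 m and y of phone in the frame of holder between -0.046 and 0.016 m and value of joint jaw below 0.047 m), for 0.2 s.
At the end, for the whole second after the job is handed in: The phone lies flat and at rest on the bed, screen down; its long edge is within 3 mm of the back rail and parallel to it within 0.03 rad, its end within 3.5 mm of the fixed jaw, and the sliding jaw is within 3 mm of fully closed on it (angle between phone's own z axis and vertical below 0.06 rad and z of phone in the frame of holder between 0.012 and 0.0185 m and x of phone in the frame of holder between 0.005 and 0.011 m and y of phone in the frame of holder between 0.0065 and 0.0135 m and angle between the x axis of phone and the y axis of holder, either way round below 0.03 rad and value of joint jaw above 0.049 m and linear speed of phone below 0.01 m/s); the robot touches nothing.
It fails at once if the phone is lifted while it stands (height (world z) of phone above 0.058 m).
It fails at once if the phone is lifted or carried off the bed while it lies flat (angle between phone's own z axis and vertical below 0.25 rad and height (world z) of phone above 0.035 m).
It fails at once if the phone is knocked off the holder (horizontal distance between phone and holder above 0.09 m or height (world z) of phone below 0.008 m).
It fails at once if a bystander (suction cup, tape roll, loupe or cutting pliers) is moved more than 15 mm (distance of any of suction, tape, loupe, cutter from where it was at the start of the episode above 0.015 m).
It also fails if it takes over 58 s, if anything falls off the work surface, if the arm or the gripper's body presses on something with over 40 N, if the wrist force passes 120 N, or if a joint passes its speed limit or range.

## Working session

There is one attempt and no reset: what is moved stays moved. The work goes in short steps, Python scripts to look and compute and a tool call to move; the robot and the scene stay as the last step left them, time stands still between calls to the robot, and variables do not carry over. Pictures are saved under pics/ and viewed, at most 10 in all, crops included, and the job is handed in when it is done.

Besides the shell and the picture viewer there is one more tool, called as name(argument=value, ...), one argument or row to a line, values as JSON. play_rows: Moves the arm, as the interface text tells. Its arguments: {"type":"object","properties":{"steps":{"type":"array","items":{"type":"array","items":{"type":"array","items":{"type":"number"}}}},"force":{"type":"number"}},"required":["steps"]}

```bash
ls; mkdir -p pics; cat > h.py <<'E'
import numpy as np, cv2
from cell import *
def shot(n,fn=None):
    c=read_camera(n)
    if fn: cv2.imwrite('pics/'+fn,c['frame'][:,:,::-1])
    return c
def proj(c,P):
    P=np.atleast_2d(P); V=c['view']; K=c['intrinsics']
    q=P@V[:3,:3].T+V[:3,3]; q=q*[1,-1,-1]; q=q@np.array(K).T
    return q[:,:2]/q[:,2:]
def ray(c,uv,z):
    V=np.array(c['view']);K=np.array(c['intrinsics']);R=V[:3,:3];o=-R.T@V[:3,3]
    d=np.linalg.solve(K,[uv[0],uv[1],1])*[1,-1,-1]; d=R.T@d
    return o+d*(z-o[2])/d[2]
E
python3 - <<'E'
from h import *
np.set_printoptions(precision=4,suppress=True)
o=get_obs();print(o['time_s'],o['tool_pos'],o['tool_rot'])
for n in ['scene','side']:
    c=shot(n,n+'0.png');print(n,c['intrinsics'],c['view'])
    for t in ['phone','holder','fixed_jaw','jaw','suction','tape','loupe','cutter']:
        s=silhouettes(n,t)
        for d in s[:1]:
            ys,xs=np.nonzero(d['pixels']);print(t,round(d['p'],2),d['extent'],xs.mean(),ys.mean(), ray(c,(xs.mean(),ys.mean()),0.02))
E
```

```text
pics
0.0 [0.2677 0.5917 0.2215] [-179.8912    0.0054  155.663 ]
scene [[478.1556   0.     279.7362]
 [  0.     478.1556 197.1891]
 [  0.       0.       1.    ]] [[ 0.6578 -0.7532 -0.0012 -0.4174]
 [ 0.3185  0.2767  0.9066 -0.2364]
 [-0.6825 -0.5968  0.4219 -0.853 ]
 [ 0.      0.      0.      1.    ]]
phone 0.81 [232.7, 206.5, 292.4, 242.2] 261.40527740189447 225.11772665764548 [ 0.5125 -0.0472  0.02  ]
holder 0.87 [216.3, 216.2, 338.3, 257.9] 290.67155009451795 237.26512287334594 [ 0.5137 -0.1393  0.02  ]
fixed_jaw 0.79 [213.1, 212.1, 343.6, 258.2] 289.2 237.39116279069768 [ 0.511  -0.1371  0.02  ]
jaw 0.5 [306.6, 222.2, 321.6, 237.7] 315.45098039215685 229.97058823529412 [ 0.5795 -0.1615  0.02  ]
suction 0.59 [212.3, 205.8, 228.4, 225.4] 218.6951219512195 214.29268292682926 [0.4835 0.0747 0.02  ]
tape 0.69 [338.3, 216.3, 360.9, 235.7] 348.90425531914894 224.6241134751773 [ 0.6546 -0.2068  0.02  ]
loupe 0.43 [203.2, 179.6, 221.1, 191.4] 211.91176470588235 183.74117647058824 [0.6036 0.2361 0.02  ]
cutter 0.77 [365.8, 238.8, 400.6, 266.3] 382.8083067092652 250.10862619808307 [ 0.6039 -
[... 359 characters left out ...]
.9, 345.9, 257.2] 304.41650422352177 221.32521117608837 [ 0.5262 -0.053   0.02  ]
fixed_jaw 0.96 [270.4, 187.2, 345.1, 256.2] 304.30571612074505 221.48811817597945 [ 0.5264 -0.0523  0.02  ]
jaw 0.53 [283.2, 186.4, 303.8, 196.1] 291.50602409638554 192.2570281124498 [ 0.5731 -0.1779  0.02  ]
suction 0.83 [294.6, 258.8, 318.4, 275.3] 308.1498127340824 267.7228464419476 [0.5013 0.1154 0.02  ]
tape 0.74 [247.5, 181.5, 265.2, 198.3] 256.0104895104895 188.72727272727272 [ 0.6703 -0.1837  0.02  ]
loupe 0.55 [283.9, 183.0, 302.3, 200.1] 292.2857142857143 191.97402597402598 [ 0.5712 -0.1796  0.02  ]
cutter 0.82 [261.5, 163.7, 297.1, 176.7] 280.7130177514793 168.74260355029585 [ 0.6182 -0.2953  0.02  ]
```

```bash
python3 - <<'E'
import cv2
a=cv2.imread('pics/scene0.png')[160:280,190:410];b=cv2.imread('pics/side0.png')[150:290,230:360]
cv2.imwrite('pics/a.png',cv2.resize(a,None,fx=3.6,fy=3.6,interpolation=2))
cv2.imwrite('pics/b.png',cv2.resize(b,None,fx=4.2,fy=4.2,interpolation=2))
E
```

```text
(no output)
```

View pics/a.png

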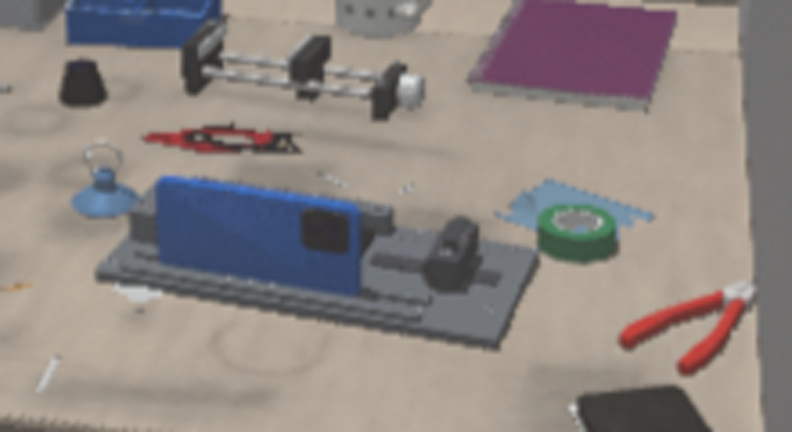

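View pics/b.png

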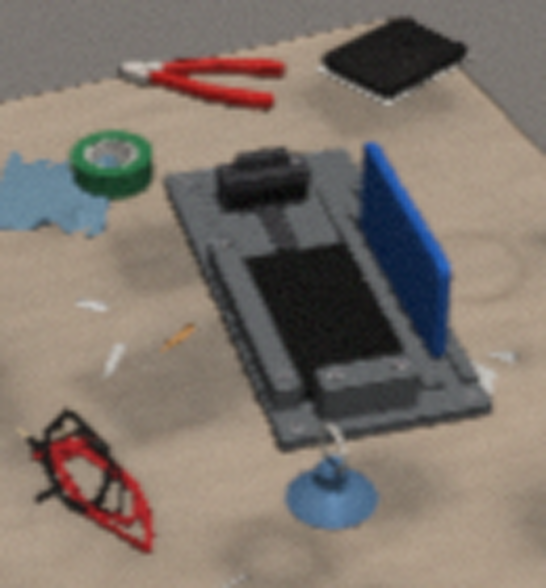

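```bash
cat > fit.py <<'E'
from h import *
from scipy.optimize import least_squares
np.set_printoptions(precision=4,suppress=True)
A=lambda u,v:(190+u/3.6,160+v/3.6)
B=lambda u,v:(230+u/4.2,150+v/4.2)
cs=shot('scene');cd=shot('side')
def fit(S,D,x0):
    PS=np.array([p for p,_ in S]);US=np.array([A(*u) for _,u in S]);PD=np.array([p for p,_ in D]);UD=np.array([B(*u) for _,u in D])
    def W(p,P):
        c,s=np.cos(p[2]),np.sin(p[2]);return P@np.array([[c,s,0],[-s,c,0],[0,0,1]])+[p[0],p[1],0]
    f=lambda p:np.r_[(proj(cs,W(p,PS))-US).ravel(),(proj(cd,W(p,PD))-UD).ravel()]
    r=least_squares(f,x0,loss='soft_l1');print(r.x,np.degrees(r.x[2]));print(r.fun.reshape(-1,2));return r.x
z=.01
h=fit([((-.063,.107,z),(99,268)),((-.063,-.167,z),(497,338)),((.061,-.167,z),(540,256))],
 [((.061,.107,z),(278,438)),((-.063,.107,z),(490,401)),((.061,-.167,z),(167,178)),((-.063,-.167,z),(346,152))],[.52,-.05,0])
# phone in own upright frame: x thick (back -0.008..0 screen), y along length, z
p=fit([((-.008,.07,.078),(159,178)),((-.008,-.07,.078),(361,204)),((-.008,-.07,.012),(360,293))],
 [((0,.07,.078),(440,266)),((0,-.07,.078),(366,148)),((0,.07,.010),(440,352))],[.5,-.05,0])
c,s=np.cos(h[2]),np.sin(h[2]);d=p[:2]-h[:2];print('phone in holder',c*d[0]+s*d[1],-s*d[0]+c*d[1])
E
python3 fit.py
```

```text
[ 0.5181 -0.061   0.3827] 21.92691702551302
[[-1.4838  0.1886]
 [-0.4725  0.6226]
 [-0.0705 -2.0451]
 [-0.4124 -0.2631]
 [ 0.1269 -0.2264]
 [-0.9523 -1.6626]
 [ 0.1091 -1.8958]]
[ 0.4814 -0.0792  0.4364] 25.003804682181883
[[-1.9854  0.3843]
 [ 0.0643  0.7989]
 [ 0.1086  1.4669]
 [ 0.3954 -0.1527]
 [-2.9068 -2.8138]
 [-1.0512  2.3467]]
phone in holder -0.040825184977642745 -0.0032431465111074816
```

```bash
cat >> h.py <<'E'
from scipy.spatial.transform import Rotation as Ro
H=[.518,-.061,np.radians(22.5)]
def h2w(x,y):
    c,s=np.cos(H[2]),np.sin(H[2]);return H[0]+c*x-s*y,H[1]+s*x+c*y
def w2h(X,Y):
    c,s=np.cos(H[2]),np.sin(H[2]);a,b=X-H[0],Y-H[1];return c*a+s*b,-s*a+c*b
def plan(x,y,z,yaw,n,g,start=None):
    """rows from measured pose to world pose, n rows"""
    o=get_obs() if start is None else start
    p=np.array(o['tool_pos']);R=Ro.from_euler('xyz',o['tool_rot'],degrees=True)
    G=Ro.from_euler('xyz',[180,0,yaw],degrees=True);T=np.array([x,y,z]);rows=[]
    for k in range(n):
        m=n-k; dr=(R.inv()*G).as_rotvec()/m; dp=R.inv().apply((T-p)/m)
        r=np.r_[np.round(dp,4),np.round(dr,3)]
        p=p+R.apply(r[:3]);R=R*Ro.from_rotvec(r[3:]);rows.append([float(v) for v in r]+[g])
    print(str(rows).replace(' ',''))
    return dict(tool_pos=p,tool_rot=R.as_euler('xyz',degrees=True))
E
python3 - <<'E'
from h import *
plan(.45,-.09,.22,22.5,18,0.087)
E
```

```text
[[-0.0248,-0.0304,0.0001,0.0,-0.0,0.129,0.087],[-0.0285,-0.0269,0.0001,0.0,-0.0,0.129,0.087],[-0.0318,-0.023,0.0001,0.0,-0.0,0.129,0.087],[-0.0345,-0.0187,0.0002,0.0,-0.0,0.129,0.087],[-0.0366,-0.0142,0.0001,0.0,-0.0,0.129,0.087],[-0.0381,-0.0093,0.0002,0.0,-0.0,0.129,0.087],[-0.039,-0.0044,0.0001,0.0,-0.0,0.129,0.087],[-0.0392,0.0007,0.0002,0.0,-0.0,0.129,0.087],[-0.0388,0.0057,0.0001,0.0,-0.0,0.129,0.087],[-0.0377,0.0107,0.0002,0.0,-0.0,0.129,0.087],[-0.0361,0.0155,0.0001,0.0,-0.0,0.129,0.087],[-0.0338,0.02,0.0002,0.0,-0.0,0.129,0.087],[-0.0309,0.0241,0.0001,0.0,-0.0,0.129,0.087],[-0.0276,0.0279,0.0002,-0.0,-0.0,0.129,0.087],[-0.0237,0.0312,0.0001,-0.0,-0.0,0.13,0.087],[-0.0195,0.034,0.0002,-0.0,-0.0,0.129,0.087],[-0.015,0.0363,0.0001,-0.0,-0.0,0.13,0.087],[-0.0101,0.0379,0.0002,-0.0,-0.0,0.129,0.087]]
```

play_rows(
  steps=[
    [[-0.0248,-0.0304,0,0,0,0.129,0.087],[-0.0285,-0.0269,0,0,0,0.129,0.087],[-0.0318,-0.023,0,0,0,0.129,0.087],[-0.0345,-0.0187,0,0,0,0.129,0.087],[-0.0366,-0.0142,0,0,0,0.129,0.087],[-0.0381,-0.0093,0,0,0,0.129,0.087],[-0.039,-0.0044,0,0,0,0.129,0.087],[-0.0392,0.0007,0,0,0,0.129,0.087],[-0.0388,0.0057,0,0,0,0.129,0.087],[-0.0377,0.0107,0,0,0,0.129,0.087],[-0.0361,0.0155,0,0,0,0.129,0.087],[-0.0338,0.02,0,0,0,0.129,0.087]],
  ],
)

```text
time_s: 2.2
tool_pos: [0.3896, 0.1358, 0.2229]
tool_rot: [180.0, -0.1, 66.7]
force: [1.4, 0.2, -0.6]
grip_width: 0.0865
grasp_force: 0.0
```

play_rows(
  steps=[
    [[-0.0309,0.0241,0,0,0,0.129,0.087],[-0.0276,0.0279,0,0,0,0.129,0.087],[-0.0237,0.0312,0,0,0,0.13,0.087],[-0.0195,0.034,0,0,0,0.129,0.087],[-0.015,0.0363,0,0,0,0.13,0.087],[-0.0101,0.0379,0,0,0,0.129,0.087],[0,0,0,0,0,0,0.087],[0,0,0,0,0,0,0.087]],
  ],
)

```text
time_s: 3.0
tool_pos: [0.4499, -0.0906, 0.2226]
tool_rot: [-180.0, -0.0, 22.4]
force: [0.5, 0.8, -0.7]
grip_width: 0.0871
grasp_force: 0.0
```

```bash
python3 - <<'E'
from h import *
np.set_printoptions(precision=4,suppress=True)
o=get_obs();print(o['time_s'],o['tool_pos'],o['tool_rot'],o['qpos'],o['force'])
c=shot('wrist','w1.png');print(c['intrinsics'],c['view'].tolist() if hasattr(c['view'],'tolist') else c['view'],c.keys())
for t in ['phone','holder','jaw']:
    for d in silhouettes('wrist',t)[:1]: print(t,d['p'],d['extent'])
E
```

```text
3.0 [ 0.4499 -0.0906  0.2226] [-179.9751   -0.0159   22.4173] [-26.705   -7.2974  32.3883 109.8981   3.9855  76.3032 -63.0548] [ 0.4842  0.764  -0.7416]
[[325.1923   0.     278.7436]
 [  0.     325.1923 214.6795]
 [  0.       0.       1.    ]] [[0.3807085375080558, -0.9246950637002677, -0.00022053761299266325, -0.25449731426069816], [0.8801046618746685, 0.3624232580202917, -0.3067004502644815, -0.32467739475979457], [0.2836843203544318, 0.1165693836919392, 0.9518060648949075, -0.5100450566918207], [0.0, 0.0, 0.0, 1.0]] dict_keys(['frame', 'intrinsics', 'view'])
phone 0.69 [210.9, 160.4, 350.0, 178.8]
holder 0.76 [183.7, 69.8, 416.0, 175.6]
jaw 0.59 [368.7, 93.5, 399.3, 143.7]
```

View pics/w1.png

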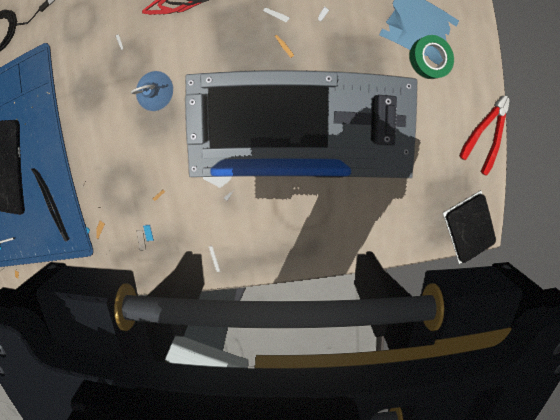

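```bash
cat >> h.py <<'E'
def projw(c,P):
    P=np.atleast_2d(P);V=np.array(c['view']);K=np.array(c['intrinsics'])
    q=(P@V[:3,:3].T+V[:3,3])*[1,-1,-1];r=np.hypot(q[:,0],q[:,1]);t=np.arctan2(r,q[:,2])
    return np.c_[K[0,2]+K[0,0]*t*q[:,0]/r,K[1,2]+K[1,1]*t*q[:,1]/r]
def rayw(c,uv,z):
    V=np.array(c['view']);K=np.array(c['intrinsics']);R=V[:3,:3];o=-R.T@V[:3,3]
    a=(uv[0]-K[0,2])/K[0,0];b=(uv[1]-K[1,2])/K[1,1];t=np.hypot(a,b)
    d=R.T@np.array([np.sin(t)*a/t,-np.sin(t)*b/t,-np.cos(t)]);return o+d*(z-o[2])/d[2]
E
python3 - <<'E'
from h import *
from scipy.optimize import least_squares
np.set_printoptions(precision=4,suppress=True)
c=shot('wrist');z=.01
P=np.array([(.061,.107,z),(.061,-.167,z),(-.063,-.167,z),(-.063,.107,z)]);U=np.array([(187,74.),(417,80),(412.5,178),(188,177)])
def W(p):
    k,s=np.cos(p[2]),np.sin(p[2]);return P@np.array([[k,s,0],[-s,k,0],[0,0,1]])+[p[0],p[1],0]
r=least_squares(lambda p:(projw(c,W(p))-U).ravel(),[.518,-.061,.39]);print(r.x,np.degrees(r.x[2]));print(r.fun.reshape(-1,2))
import h;h.H[:]=list(r.x)
for n,uv,zz in [('phoneL',(211,169),.078),('phoneR',(350,170),.078),('phone top back L',(211,176),.078),('back R',(350,178),.078),('jawface',(372,120),.036),('jaw rear',(396,120),.036),('rubberTL',(210,86),.015),('rubberBR',(328,147),.015)]:
    print(n,np.array(w2h(*rayw(c,uv,zz)[:2])))
f=c['frame'][55:190,175:425];cv2.imwrite('pics/w1c.png',cv2.resize(f,None,fx=3.2,fy=3.2,interpolation=2)[:,:,::-1])
E
```

```text
[ 0.5168 -0.0592  0.3913] 22.419283745486805
[[-1.1406 -0.3965]
 [ 0.6118 -0.7885]
 [-0.5006  1.0755]
 [ 1.0929  0.0459]]
phoneL [-0.042   0.0648]
phoneR [-0.0424 -0.0703]
phone top back L [-0.0489  0.0651]
back R [-0.0503 -0.0707]
jawface [ 0.0069 -0.1023]
jaw rear [ 0.0087 -0.1305]
rubberTL [0.0439 0.0771]
rubberBR [-0.0269 -0.0574]
```

View pics/w1c.png

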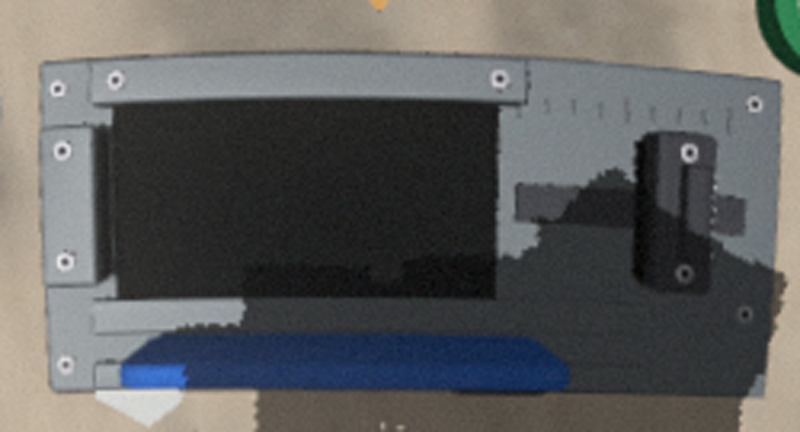

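```bash
sed -i 's/^H=.*/H=[.5172,-.0597,np.radians(22.4)]/' h.py; python3 - <<'E'
from h import *
a=plan(*h2w(-.085,-.003),.066,22.4,6,0.0)
print(h2w(-.085,-.003))
E
```

```text
[[-0.002,0.0003,0.0261,-0.0,-0.0,0.001,0.0],[-0.0019,0.0003,0.0261,-0.0,-0.0,0.001,0.0],[-0.002,0.0003,0.0261,-0.0,-0.0,0.001,0.0],[-0.0019,0.0003,0.0261,-0.0,-0.0,0.001,0.0],[-0.002,0.0003,0.0261,-0.0,-0.0,0.0,0.0],[-0.0019,0.0003,0.026,-0.0,-0.0,0.001,0.0]]
(np.float64(0.4397567982720042), np.float64(-0.09486462009061025))
```

play_rows(
  steps=[
    [[-0.002,0.0003,0.026,0,0,0,0],[-0.002,0.0003,0.026,0,0,0,0],[-0.002,0.0003,0.026,0,0,0,0],[-0.002,0.0003,0.026,0,0,0,0],[-0.002,0.0003,0.026,0,0,0,0],[-0.002,0.0003,0.026,0,0,0,0],[0,0,0,0,0,0,0],[0.008,0,0,0,0,0,0],[0.006,0,0,0,0,0,0],[0.004,0,0,0,0,0,0],[0,0,0,0,0,0,0]],
  ],
)

```text
time_s: 4.35
tool_pos: [0.4578, -0.0889, 0.0676]
tool_rot: [179.9, -0.1, 22.6]
force: [-0.2, -0.2, 0.3]
grip_width: 0.0071
grasp_force: 0.0
```

```bash
python3 - <<'E'
from h import *
o=get_obs();p=o['tool_pos'];print(p,w2h(p[0],p[1]),o['tool_rot'],o['force'],o['grip_width'])
c=shot('wrist','w2.png')
a=c['frame'];c=shot('side','s2.png')
b=cv2.resize(c['frame'][150:290,230:390],None,fx=3,fy=3,interpolation=2)
cv2.imwrite('pics/c2.png',np.hstack([cv2.resize(a,(300,225)),b[:225,:]])[:,:,::-1] if 0 else np.hstack([a[:,:300] if 0 else cv2.resize(a,(320,420)),b[:420]])[:,:,::-1])
E
```

```text
[ 0.45784613 -0.08894142  0.06762536] (np.float64(-0.06601842472127714), np.float64(-0.004417033508143049)) [ 1.79944610e+02 -1.19734928e-01  2.25699683e+01] [-0.17756686 -0.20100834  0.33709572] 0.0071260447677309775
```

View pics/c2.png

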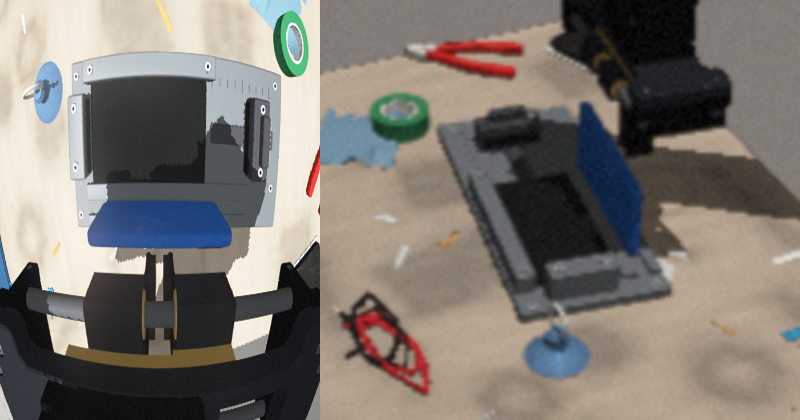

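Left (wrist): the closed fingers stand just behind the middle of the phone. Right (side): the phone is still upright in its groove. I'll push slowly.

play_rows(
  steps=[
    [[0.002,0,0,0,0,0,0],[0.002,0,0,0,0,0,0],[0.002,0,0,0,0,0,0],[0.002,0,0,0,0,0,0],[0.002,0,0,0,0,0,0],[0.002,0,0,0,0,0,0],[0.002,0,0,0,0,0,0],[0.002,0,0,0,0,0,0],[0.002,0,0,0,0,0,0],[0,0,0,0,0,0,0],[0,0,0,0,0,0,0]],
  ],
)

```text
time_s: 5.55
tool_pos: [0.4728, -0.0825, 0.0665]
tool_rot: [180.0, 0.0, 22.5]
force: [0.3, -0.1, -0.6]
grip_width: 0.0006
grasp_force: 0.0
```

```bash
cat > look.py <<'E'
import sys
from h import *
n=sys.argv[1]
o=get_obs();p=o['tool_pos'];print(p,w2h(p[0],p[1]),o['tool_rot'],o['force'],o['grip_width'])
a=shot('wrist',f'wr{n}.png')['frame'];b=shot('side',f'si{n}.png')['frame'][150:290,230:390]
cv2.imwrite(f'pics/c{n}.png',np.hstack([cv2.resize(a,(320,420)),cv2.resize(b,None,fx=3,fy=3,interpolation=2)])[:,:,::-1])
E
python3 look.py 3
```

```text
[ 0.47278775 -0.08252014  0.06651818] (np.float64(-0.049757249731418235), np.float64(-0.004174080181723529)) [1.79998929e+02 8.01074560e-03 2.25071399e+01] [ 0.29937996 -0.09136472 -0.5990751 ] 0.0005703732816344596
```

View pics/c3.png

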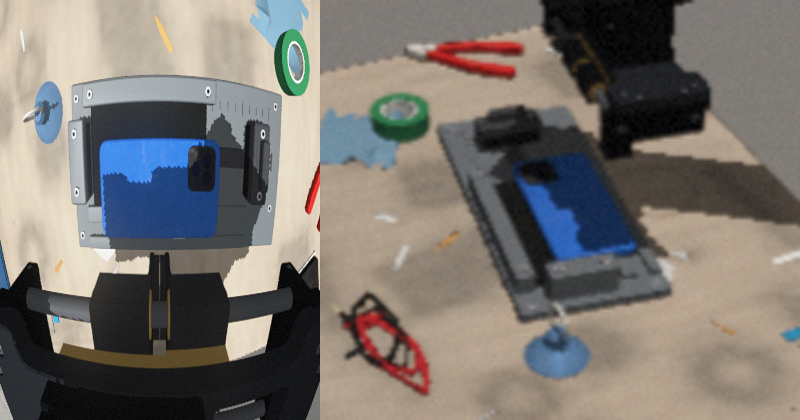

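```bash
cat > ph.py <<'E'
from h import *
np.set_printoptions(precision=4,suppress=True)
c=shot('wrist')
for n,z in [('phone',.023),('jaw',.036)]:
    for d in silhouettes('wrist',n)[:1]:
        k=max(cv2.findContours(d['pixels'].astype(np.uint8),0,1)[0],key=len)[:,0]
        Q=np.array([w2h(*rayw(c,u,z)[:2]) for u in k]);print(n,d['p'],'h min',Q.min(0),'max',Q.max(0))
        r=cv2.minAreaRect((Q*1000).astype(np.float32));print(r)
E
python3 ph.py
```

```text
phone 0.59 h min [-0.0498 -0.0747] max [0.0198 0.0665]
((-14.887283325195312, -4.133522033691406), (69.13933563232422, 140.98193359375), 0.27545660734176636)
jaw 0.6 h min [-0.0212 -0.1359] max [ 0.0354 -0.0982]
((7.107601165771484, -117.07971954345703), (56.635108947753906, 37.4602165222168), 0.3823242485523224)
```

```bash
python3 - <<'E'
from h import *
a=plan(*h2w(-.085,-.004),.066,22.4,2,0.087)
a=plan(*h2w(-.085,-.004),.019,22.4,4,0.087,a)
E
```

```text
[[-0.0176,-0.0001,0.0003,-0.0,-0.0,0.001,0.087],[-0.0176,-0.0001,0.0003,-0.0,-0.0,0.001,0.087]]
[[-0.0,-0.0,0.0117,-0.0,-0.0,-0.0,0.087],[-0.0,-0.0,0.0118,-0.0,-0.0,-0.0,0.087],[-0.0,-0.0,0.0117,-0.0,-0.0,-0.0,0.087],[-0.0,-0.0,0.0118,-0.0,-0.0,-0.0,0.087]]
```

play_rows(
  steps=[
    [[-0.0176,0,0,0,0,0.002,0.087],[-0.0176,0,0,0,0,0,0.087],[0,0,0,0,0,0,0.087],[0,0,0.012,0,0,0,0.087],[0,0,0.012,0,0,0,0.087],[0,0,0.012,0,0,0,0.087],[0,0,0.011,0,0,0,0.087],[0,0,0,0,0,0,0.087],[0,0,0,0,0,0,0.087]],
  ],
)

```text
time_s: 6.7
tool_pos: [0.44, -0.0961, 0.019]
tool_rot: [180.0, 0.1, 22.4]
force: [-0.5, -0.1, -0.3]
grip_width: 0.0644
grasp_force: 0.0
```

```bash
python3 - <<'E'
from h import *
plan(*h2w(-.0365,-.004),.0188,22.4,12,0.087)
E
python3 ph.py
```

```text
[[0.0041,-0.0,0.0,0.0,0.0,-0.0,0.087],[0.0041,-0.0,0.0,0.0,0.0,-0.0,0.087],[0.0041,-0.0,0.0,0.0,0.0,-0.0,0.087],[0.004,-0.0,0.0,0.0,0.0,-0.0,0.087],[0.0041,-0.0,0.0,0.0,0.0,-0.0,0.087],[0.004,-0.0,0.0,0.0,0.0,-0.0,0.087],[0.0041,-0.0,0.0,0.0,0.0,-0.0,0.087],[0.004,-0.0,0.0,0.0,0.0,-0.0,0.087],[0.0041,-0.0001,0.0,0.0,0.0,-0.0,0.087],[0.004,-0.0,0.0,0.0,0.0,-0.0,0.087],[0.0041,-0.0001,0.0001,0.0,0.001,-0.0,0.087],[0.004,-0.0,0.0,0.0,0.0,-0.0,0.087]]
phone 0.68 h min [-0.0494 -0.0736] max [0.0189 0.0657]
((-15.27994155883789, -3.986785888671875), (68.12971496582031, 139.34222412109375), 0.21701543033123016)
jaw 0.67 h min [-0.0207 -0.1369] max [ 0.0346 -0.096 ]
((6.934820175170898, -116.41905212402344), (40.871585845947266, 55.304386138916016), 89.82465362548828)
```

play_rows(
  steps=[
    [[0.006,0,0,0,0,0,0.087],[0.006,0,0,0,0,0,0.087],[0.005,0,0,0,0,0,0.087],[0.003,0,0,0,0,0,0.087],[0.003,0,0,0,0,0,0.087],[0.003,0,0,0,0,0,0.087],[0.003,0,0,0,0,0,0.087],[0.003,0,0,0,0,0,0.087],[0.003,0,0,0,0,0,0.087],[0.003,0,0,0,0,0,0.087],[0.003,0,0,0,0,0,0.087],[0.002,0,0,0,0,0,0.087]],
  ],
)

```text
time_s: 8.05
tool_pos: [0.4804, -0.0793, 0.0195]
tool_rot: [180.0, -0.0, 22.4]
force: [0.2, 0.1, -0.5]
grip_width: 0.0875
grasp_force: 0.4
```

```bash
python3 ph.py; python3 look.py 4
```

```text
phone 0.97 h min [-0.0315 -0.074 ] max [0.0373 0.0665]
((2.838804244995117, -3.741912841796875), (68.77171325683594, 140.50576782226562), 0.028868531808257103)
jaw 0.86 h min [-0.0209 -0.1369] max [ 0.0358 -0.0954]
((7.462400436401367, -116.14554595947266), (41.414398193359375, 56.72419738769531), 89.88040924072266)
[ 0.48046471 -0.0794404   0.01965179] (np.float64(-0.04148595256259169), np.float64(-0.004252180051899644)) [ 1.79985492e+02 -3.50074136e-02  2.24017809e+01] [ 0.7101284   0.30016967 -0.56229873] 0.08685195154117303
```

View pics/c4.png

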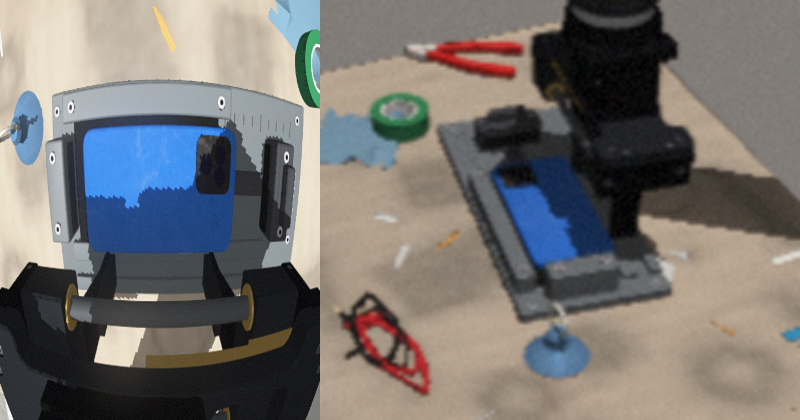

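The phone lies flat and parallel, about 5 mm short of the rail. The fingers touch its near edge.

play_rows(
  steps=[
    [[0.001,0,0,0,0,0,0.087],[0.001,0,0,0,0,0,0.087],[0.001,0,0,0,0,0,0.087],[0.001,0,0,0,0,0,0.087],[0.001,0,0,0,0,0,0.087],[0,0,0,0,0,0,0.087]],
  ],
)

```text
time_s: 8.9
tool_pos: [0.4849, -0.0775, 0.0195]
tool_rot: [180.0, -0.0, 22.4]
force: [-1.3, -0.3, 0.4]
grip_width: 0.0869
grasp_force: 0.5
```

play_rows(
  steps=[
    [[0.001,0,0,0,0,0,0.087],[0,0,0,0,0,0,0.087]],
  ],
)

```text
time_s: 9.1
tool_pos: [0.4852, -0.0775, 0.0195]
tool_rot: [-180.0, 0.1, 22.4]
force: [-2.2, -1.8, 2.8]
grip_width: 0.0868
grasp_force: 1.6
```

play_rows(
  steps=[
    [[0.001,0,0,0,0,0,0.087],[0,0,0,0,0,0,0.087],[0,0,0,0,0,0,0.087]],
  ],
)

```text
time_s: 9.4
tool_pos: [0.4853, -0.0774, 0.0194]
tool_rot: [-180.0, 0.1, 22.4]
force: [-4.9, -1.5, 5.4]
grip_width: 0.0869
grasp_force: 2.9
```

```bash
python3 ph.py; python3 -c "
from h import *
o=get_obs();p=o['tool_pos'];print(w2h(p[0],p[1]),o['force'])"
```

```text
phone 0.59 h min [-0.0262 -0.0741] max [0.042  0.0662]
((7.900596618652344, -3.9435501098632812), (140.26255798339844, 68.10782623291016), 89.89195251464844)
jaw 0.96 h min [-0.0208 -0.1365] max [ 0.0363 -0.096 ]
((7.772058486938477, -116.24542999267578), (57.19944763183594, 40.3788948059082), 0.4672797620296478)
(np.float64(-0.03627979419773279), np.float64(-0.004183368546469659)) [-4.91790614 -2.82837317  4.48938563]
```

```bash
python3 - <<'E'
from h import *
a=plan(*h2w(-.06,-.004),.0195,22.4,2,0.06)
a=plan(*h2w(-.06,-.004),.1,22.4,3,0.0,a)
a=plan(*h2w(.007,-.165),.1,22.4,5,0.0,a)
a=plan(*h2w(.007,-.165),.024,22.4,4,0.0,a)
E
```

```text
[[-0.0119,-0.0001,-0.0,-0.0,0.001,-0.0,0.06],[-0.0118,-0.0001,-0.0001,-0.001,0.001,-0.0,0.06]]
[[-0.0,0.0,-0.0268,0.0,0.0,-0.0,0.0],[-0.0,0.0,-0.0268,0.0,0.0,-0.0,0.0],[-0.0001,0.0,-0.0269,0.0,0.0,-0.0,0.0]]
[[0.0134,0.0322,0.0,0.0,0.0,-0.0,0.0],[0.0134,0.0322,0.0,0.0,0.0,-0.0,0.0],[0.0134,0.0322,0.0,0.0,0.0,-0.0,0.0],[0.0135,0.0322,0.0,0.0,0.0,-0.0,0.0],[0.0134,0.0322,0.0,0.0,0.0,-0.0,0.0]]
[[0.0,-0.0,0.019,0.0,0.0,-0.0,0.0],[0.0,-0.0,0.019,0.0,0.0,-0.0,0.0],[0.0,-0.0,0.019,0.0,0.0,-0.0,0.0],[0.0,-0.0,0.019,0.0,0.0,-0.0,0.0]]
```

play_rows(
  steps=[
    [[-0.014,0,0,0,0,0,0.08],[-0.012,0,0,0,0,0,0.06],[0,0,-0.027,0,0,0,0],[0,0,-0.027,0,0,0,0],[0,0,-0.027,0,0,0,0],[0.0134,0.0322,0,0,0,0,0],[0.0134,0.0322,0,0,0,0,0],[0.0134,0.0322,0,0,0,0,0],[0.0134,0.0322,0,0,0,0,0],[0.0134,0.0322,0,0,0,0,0],[0,0,0,0,0,0,0],[0,0,0,0,0,0,0]],
  ],
)

```text
time_s: 10.75
tool_pos: [0.5849, -0.2108, 0.1001]
tool_rot: [-180.0, 0.0, 22.3]
force: [-0.3, 0.7, -0.1]
grip_width: 0.0033
grasp_force: 0.0
```

```bash
python3 ph.py; python3 look.py 5;python3 - <<'E'
from h import *
plan(*h2w(.007,-.165),.024,22.4,4,0.0)
E
```

```text
phone 0.56 h min [-0.0259 -0.0765] max [0.0422 0.0683]
((7.996831893920898, -4.100547790527344), (68.0440444946289, 144.65489196777344), 0.15080513060092926)
jaw 0.66 h min [-0.0206 -0.135 ] max [ 0.039  -0.1102]
((9.209138870239258, -122.59329223632812), (24.772708892822266, 59.522640228271484), 89.934326171875)
[ 0.58502375 -0.20889332  0.10058617] (np.float64(0.0058530232888790515), np.float64(-0.16378171313570156)) [-1.79923159e+02 -3.46071760e-02  2.24358173e+01] [-0.40267663  0.70314518  0.37914085] 0.0006234453660289233
[[0.0002,0.0003,0.0192,-0.0,-0.0,0.0,0.0],[0.0002,0.0003,0.0192,-0.0,-0.0,0.0,0.0],[0.0002,0.0003,0.0192,-0.0,-0.001,0.0,0.0],[0.0001,0.0002,0.0193,-0.001,-0.0,0.001,0.0]]
```

View pics/c5.png

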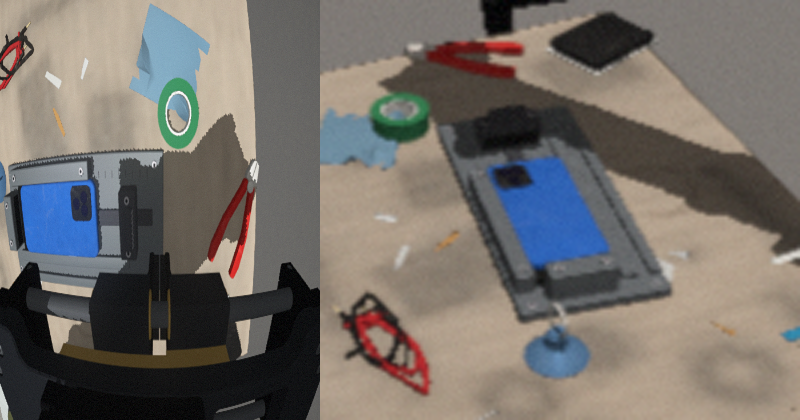

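Phone is flush (x = 8 mm). The tool is behind the sliding jaw, with the tape roll and cutter clear. I'll descend and push.

play_rows(
  steps=[
    [[0,0,0.019,0,0,0,0],[0,0,0.019,0,0,0,0],[0,0,0.019,0,0,0,0],[0,0,0.019,0,0,0,0],[0,0,0,0,0,0,0],[0,-0.005,0,0,0,0,0],[0,-0.004,0,0,0,0,0],[0,-0.003,0,0,0,0,0],[0,-0.003,0,0,0,0,0],[0,-0.003,0,0,0,0,0],[0,-0.003,0,0,0,0,0],[0,-0.003,0,0,0,0,0]],
  ],
)

```text
time_s: 12.2
tool_pos: [0.5767, -0.188, 0.0247]
tool_rot: [180.0, -0.0, 22.4]
force: [0.7, -1.3, -1.4]
grip_width: 0.0008
grasp_force: 1.3
```

play_rows(
  steps=[
    [[0,-0.003,0,0,0,0,0],[0,-0.003,0,0,0,0,0],[0,-0.003,0,0,0,0,0],[0,-0.003,0,0,0,0,0]],
  ],
)

```text
time_s: 12.6
tool_pos: [0.5722, -0.177, 0.0247]
tool_rot: [180.0, -0.0, 22.4]
force: [1.7, -1.6, 0.0]
grip_width: 0.0002
grasp_force: 1.3
```

```bash
python3 ph.py;python3 - <<'E'
from h import *
o=get_obs();p=o['tool_pos'];print(p,w2h(p[0],p[1]),o['force'])
E
```

```text
jaw 0.69 h min [ 0.0081 -0.1206] max [ 0.041  -0.0972]
((24.541645050048828, -108.8451919555664), (23.39021873474121, 32.85768508911133), 89.9291000366211)
[ 0.57187375 -0.17630052  0.02462806] (np.float64(0.006115392646949998), np.float64(-0.12863709303984142)) [ 0.78174632 -1.35867585  1.53012384]
```

play_rows(
  steps=[
    [[0,-0.003,0,0,0,0,0],[0,-0.003,0,0,0,0,0],[0,-0.003,0,0,0,0,0],[0,-0.003,0,0,0,0,0],[0,-0.003,0,0,0,0,0],[0,-0.003,0,0,0,0,0],[0,-0.003,0,0,0,0,0]],
  ],
)

```text
time_s: 13.45
tool_pos: [0.564, -0.1572, 0.0246]
tool_rot: [180.0, -0.0, 22.4]
force: [2.2, -2.7, 0.8]
grip_width: 0.0004
grasp_force: 1.3
```

```bash
python3 ph.py;python3 look.py 6
```

```text
phone 0.88 h min [-0.017  -0.0747] max [0.043  0.0662]
((12.274110794067383, -4.4102783203125), (59.211795806884766, 141.31785583496094), 1.010399580001831)
jaw 0.75 h min [ 0.0085 -0.0991] max [ 0.041  -0.0756]
((24.732341766357422, -87.36803436279297), (23.17363929748535, 32.84377670288086), 88.92620086669922)
[ 0.56377945 -0.15678544  0.02452106] (np.float64(0.006068461871008256), np.float64(-0.10751001120418337)) [-1.79943167e+02  8.44174925e-03  2.24108073e+01] [ 0.35122812 -1.62016216  1.4142646 ] 0.0005691654353757839
```

View pics/c6.png

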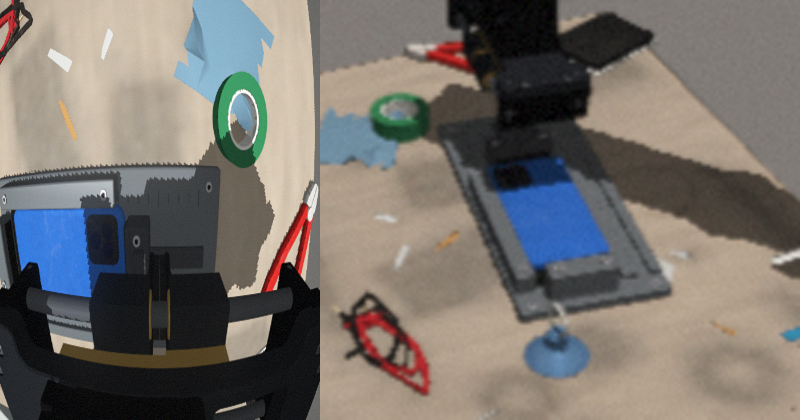

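The jaw is touching the phone's end, with about 15 mm left to go.

play_rows(
  steps=[
    [[0,-0.0015,0,0,0,0,0],[0,-0.0015,0,0,0,0,0],[0,-0.0015,0,0,0,0,0],[0,-0.0015,0,0,0,0,0],[0,-0.0015,0,0,0,0,0],[0,-0.0015,0,0,0,0,0],[0,-0.0015,0,0,0,0,0],[0,-0.001,0,0,0,0,0],[0,-0.001,0,0,0,0,0],[0,0,0,0,0,0,0]],
  ],
)

```text
time_s: 14.7
tool_pos: [0.5591, -0.1456, 0.0245]
tool_rot: [-180.0, 0.0, 22.4]
force: [1.2, -1.8, 0.1]
grip_width: 0.0003
grasp_force: 1.3
```

play_rows(
  steps=[
    [[0,-0.001,0,0,0,0,0],[0,-0.001,0,0,0,0,0],[0,0,0,0,0,0,0]],
  ],
)

```text
time_s: 15.0
tool_pos: [0.5588, -0.145, 0.0246]
tool_rot: [179.9, -0.0, 22.4]
force: [1.7, -5.2, -3.4]
grip_width: 0.0005
grasp_force: 2.6
```

```bash
python3 ph.py;python3 - <<'E'
from h import *
o=get_obs();p=o['tool_pos'];print(p,w2h(p[0],p[1]),o['force'])
E
```

```text
phone 0.96 h min [-0.0173 -0.0619] max [0.041  0.0794]
((11.831789016723633, 8.778579711914062), (141.219970703125, 58.14375686645508), 89.87871551513672)
jaw 0.84 h min [ 0.0087 -0.0859] max [ 0.0409 -0.0622]
((24.893959045410156, -73.91004180908203), (23.497339248657227, 32.35542678833008), 88.95926666259766)
[ 0.55882318 -0.14494755  0.02463504] (np.float64(0.005997229847950848), np.float64(-0.09467664797925382)) [ 3.1715293  -5.05138393 -2.88120026]
```

play_rows(
  steps=[
    [[0,-0.001,0,0,0,0,0],[0,-0.001,0,0,0,0,0],[0,0,0,0,0,0,0],[0,0,0,0,0,0,0]],
  ],
)

```text
time_s: 15.55
tool_pos: [0.5588, -0.1449, 0.0247]
tool_rot: [179.7, -0.1, 22.3]
force: [4.6, -7.6, -6.5]
grip_width: 0.0
grasp_force: 4.5
```

play_rows(
  steps=[
    [[0,0.005,0,0,0,0,0],[0,0.01,0,0,0,0,0],[0,0.015,0,0,0,0,0],[0,0,-0.04,0,0,0,0],[0,0,-0.04,0,0,0,0],[0,0,-0.04,0,0,0,0],[-0.04,0,-0.03,0,0,0,0],[-0.04,-0.02,0,0,0,0,0],[-0.04,-0.03,0,0,0,0,0],[0,-0.03,0,0,0,0,0],[0,0,0,0,0,0,0],[0,0,0,0,0,0,0]],
  ],
)

```text
time_s: 16.75
tool_pos: [0.4282, -0.1418, 0.1752]
tool_rot: [-180.0, -0.1, 22.4]
force: [1.1, -0.8, 0.6]
grip_width: 0.0005
grasp_force: 0.0
```

```bash
python3 ph.py;python3 look.py 7
```

```text
phone 0.73 h min [-0.0272 -0.0608] max [0.0417 0.0786]
((7.462093353271484, 8.768733978271484), (139.40646362304688, 68.6301498413086), 89.5819091796875)
jaw 0.81 h min [-0.0214 -0.0849] max [ 0.0341 -0.0599]
((6.270591735839844, -72.76482391357422), (55.22001647949219, 24.9019832611084), 1.3772608041763306)
[ 0.42835579 -0.1428177   0.17476219] (np.float64(-0.11381425429152153), np.float64(-0.0429902394873438)) [1.79945458e+02 2.34930287e-02 2.23093765e+01] [0.46334941 0.76498666 0.14889638] 0.00043886637401666193
```

View pics/c7.png

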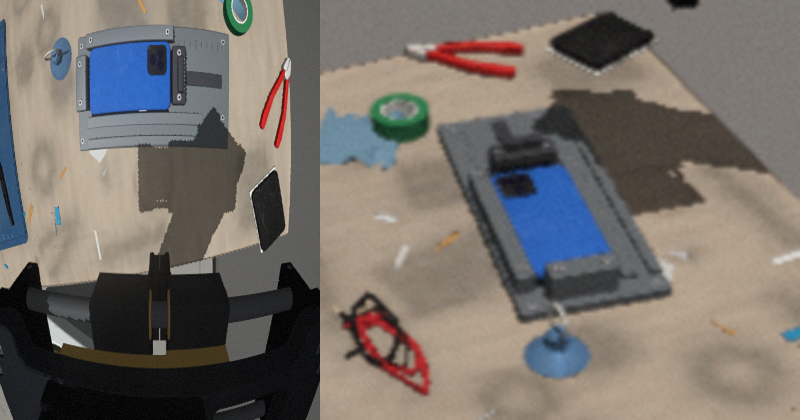

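The phone is snug between both jaws and flush on the rail (about x 7.5, y 9 mm), and the hand is clear.

```bash
python3 -c "
from cell import *
print(sign_off())"
```

```text
the job is handed in; nothing more can be done
None
```

The job is handed in: the phone was tipped flat, screen down, pushed flush to the back rail and clamped snug between both jaws, with the hand clear. The final camera check put it at about x 7.5, y 9 mm, within tolerance, but `sign_off()` returned no verdict.

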